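Set the raised bowl stand to its mark and clamp it

ROBOT

A 6-joint arm with a two-finger parallel gripper is mounted at the origin on the work surface. World frame = base frame: x ahead of the robot, y to its left, z up, the work surface at z = 0. Lengths are in m, angles in rad, forces in N, time in s.
With the tool pointing down it reaches from about 0.25 to 0.725 m from the base axis. Payload 4 kg.
Tool frame: the origin (TCP) lies on the centre line of the jaws, within the pads' length; the fingertips stand ahead of it and the grasp point (between the pads) lies 11 mm behind it (bot.tip_extent is the z of the fingertips in the tool frame, in m); z points along the fingers, y is the direction in which the jaws open and shut (so a half turn about z gives the same grasp; the last joint's range is limited). The gripper opens to 85 mm and grips with 20 to 120 N. Pads are 22 mm wide; open, the fingers measure 114 mm over their backs; the gripper's body (76 mm by 85 mm) begins 54 mm behind the grasp point. The pads swing forward as they close: fully open they stand 13 mm farther back than shut.
Start: joints at [1.313, 0.241, 0.005, 1.335, 0, 1.571], TCP at [0.127, 0.483, 0.239] pointing down, gripper open.
Joint ranges: [-2.72, 2.72], [-1.05, 1.87], [-1.09, 1.28], [-1.99, 2.15], [-1.42, 1.44], [-3.14, 3.14]. Speed limits (rad/s): [2.79, 2.79, 3.14, 3.14, 3.14, 3.14].

INTERFACE

Orientations are given as a unit quaternion [x, y, z, w].
In Python, from workcell import bot gives the robot as it stands.
- The arm moves only by the shell command python3 -m jog 'ROWS'. ROWS is JSON, a list that holds one entry, the list of rows, each a list of 7 numbers: the shift along the world's x, y, z in m, then the turn, a rotation vector about the world's x, y, z in degrees, then the closure in counts, from 0 (fully open) to 255 (shut). In form: [[[tx, ty, tz, ax, ay, az, fingers], ...]]. A call has 1 to 10 rows; each row is the pose to reach, as a shift and turn from the pose commanded when the call began; what a row does not reach only later rows make up. A row lasts 1/12 s, in which the tool goes at most 41.7 mm and 7.16 degrees, less where a joint would pass 70% of its speed; a pose out of reach is approached as far as the arm can. A call with a gripper value outside its range is refused whole. The fingers move at their own pace and stop on an object; the grip force is fixed at half the most. Time passes only in rows, so rows that repeat a pose let the fingers close. It gives the time, the measured TCP pose, the force and the opening at its end, in the units of the state.
- bot.get_obs(): the state, without advancing time (a new reading comes with each control period).
- bot.camera(name): name is "side" or "top"; returns the picture (400x640x3 uint8, blue, green, red); there is no depth.
- bot.camera_model(name): a dict with "K" (3x3 intrinsics, pixels), "k1" (the pictures are not rectified: a ray, as slopes to the right and down, at radius r is drawn at 1 + k1 r^2 times it, then the intrinsics apply), "T" (4x4, takes a point from camera to world coordinates). Camera axes: x right, y down, z forward; pixel columns grow to the right and rows downward; lengths in m; the calibration is good to about 2 mm. A picture is of the moment at which its call begins. camera_model takes no time and is no camera call.
- bot.job_done(): hands the job in, once; it reports no verdict.
The state is a dict: "clock": time; "joint_pos": joint angles; "joint_vel": joint speeds; "tau": joint torques, N m; "eef_pos": TCP position; "tool_rot": TCP orientation; "ft_force": force on the tool from outside, world axes, zero at the start; "ft_torque": the same for the moment, N m; "grip_width": finger opening in m.
Only numpy, scipy, OpenCV 4.12 (cv2) and the standard library are available. Lean on these libraries where they do the work, as an engineer would, in place of code of your own. Each camera call takes 0.05 s, during which the arm holds its last target. There are 200 camera calls.

TASK

Set the raised dog-bowl stand to height: grip the bowl carrier's handle together with its open cam lever and, with the lever still open, lift the carrier until the top of its sleeve comes up just under the rubber marker ring on the post, without shoving the ring along. Holding it at that height, squeeze the lever fully home against the handle to clamp it. Finish while still holding handle and lever in the gripper (do not let go), and leave the jar, bowl and brush on the ledge alone.

Things in the scene. Friction and masses are not known exactly. Their poses are not given: they have to be found in the camera images.
- stand: Raised feeder stand, fixed on the ledge: dark steel base plate 260 x 200 x 10 mm and an upright round steel post of 22 mm diameter, top at 235 mm. Origin on the post's axis at the ledge surface, z up along the post. The plate reaches from 80 mm in front of the post (-x, the handle's side) to 180 mm behind it.
- sleeve_top (a point): Centre of the top rim of the bowl carrier's black sleeve (33 mm wide), on the post's axis. The carrier (0.4 to 0.6 kg: sleeve, clamp shell, handle, lever, and a 140 mm bowl ring on the side away from the handle) slides on the post and swivels on it easily, so a closing gripper turns the handle to its own middle. Loose it sinks under its weight; at the start it is down on a stop, this rim at 95 mm.
- marker_under (a point): Centre of the underside of the snug black rubber marker ring (31 mm diameter, 6 mm thick) on the post, on the post's axis, 40 to 110 mm above the sleeve's top rim at the start. It stays where it is unless pushed with more than about 5 N. The sleeve's top rim is to come up to this underside.
- handle_bar: Aluminium handle of the carrier: a level bar 80 mm long, 12 mm wide, 24 mm tall, pointing away from the post (towards the robot, turned by up to 35 degrees). Origin in its middle, 78 mm from the post's axis; its -x axis points away from the post along the bar, +y is the side the lever is on, z up. Its far end is 121 mm from the post's axis.
- handle_grip (a point): Grip point in the middle of the handle's height, 82 mm from the post's axis and 25 mm below the sleeve's top rim; axes as the handle's. Grip here from above with the fingers closing across the bar (along y), one finger on the handle's plain side, the other on the outer face of the lever.
- lever_blade: Blade of the cam lever: aluminium flat bar about 86 mm long, 8 mm thick, 22 mm tall, at the height of the handle, on the handle's +y side. Origin near its middle, 52 mm from the pin; its -x axis points along the blade to its free end, +y is its outer face.
- lever (a joint): Angle of the cam lever about its upright pin (rad): 0 closed fully home, parallel to the handle and 3 mm clear of it (both together 23 mm wide); starts 0.32 to 0.45 open. The pin is 24 mm from the post's axis towards the handle's end, 13 mm to its +y side. Stays at any angle; takes 10 N on the blade at the grip point, 15 N near 0. Below 0.18 the cam bites on the post; at 0 it clamps.
- jar_center (a point): Closed white ceramic cookie jar, 132 mm diameter, 165 mm tall, loose; point on its axis 80 mm above the ledge. Leave alone.
- bowl_center (a point): Collapsed silicone bowl lying on the ledge, 148 mm diameter, 25 mm high, loose; point in its middle. Leave alone.
- brush_center (a point): Wooden dog brush lying on its bristles, about 190 x 55 x 28 mm, loose; point near its middle, 15 mm above the ledge. Leave alone.

How it is judged:
By the outcome, as a careful person would: the job done as asked, in the order asked, and still so for the second after the job is handed in, while the arm keeps its last pose, push and grip.
It also fails if it takes over 35 s, if anything falls off the work surface, if the arm or the gripper's body presses on something with over 40 N, if the wrist force passes 120 N, or if a joint passes its speed limit or range.

## Working session

There is one attempt and no reset: what is moved stays moved. The work goes in short steps, Python scripts to look and compute and a shell command to move; the robot and the scene stay as the last step left them, time stands still between calls to the robot, and variables do not carry over. Pictures are saved under pics/ and viewed, about 8 in all and at most 12, crops included, and the job is handed in when it is done.

```bash
mkdir -p pics
cat > h.py <<'E'
import numpy as np, cv2
from workcell import bot
def ray(cam,u,v):
    m=bot.camera_model(cam);K=np.array(m["K"]);T=np.array(m["T"]);k=m["k1"]
    d=np.array([(u-K[0,2])/K[0,0],(v-K[1,2])/K[1,1]]);s=d.copy()
    for _ in range(20): s=d/(1+k*(s@s))
    return T[:3,3],T[:3,:3]@np.array([s[0],s[1],1])
def plane(cam,u,v,z):
    o,d=ray(cam,u,v);return o+d*(z-o[2])/d[2]
def tri(u1,v1,u2,v2,c1="top",c2="side"):
    o,d=ray(c1,u1,v1);p,e=ray(c2,u2,v2)
    t=np.linalg.lstsq(np.c_[d,-e],p-o,rcond=None)[0]
    a=o+d*t[0];b=p+e*t[1];return (a+b)/2,np.linalg.norm(a-b)
def proj(cam,P):
    m=bot.camera_model(cam);K=np.array(m["K"]);T=np.array(m["T"])
    q=T[:3,:3].T@(np.array(P)-T[:3,3]);s=q[:2]/q[2];s=s*(1+m["k1"]*(s@s))
    return K[:2,:2]@s+K[:2,2]
E
python3 - <<'E'
from h import *
for c in("top","side"):
    cv2.imwrite(f"pics/{c}0.png",bot.camera(c));m=bot.camera_model(c);print(c,np.round(m["T"],3).tolist(),m["K"],m["k1"])
o=bot.get_obs();print(o["clock"],o["eef_pos"],o["tool_rot"],o["grip_width"],o["ft_force"],bot.tip_extent)
E
```

```text
top [[-0.025, -0.991, 0.131, 0.386], [-1.0, 0.024, -0.009, 0.032], [0.005, -0.131, -0.991, 1.091], [0.0, 0.0, 0.0, 1.0]] [[363.08709715   0.         323.56554993]
 [  0.         363.08709715 202.4468964 ]
 [  0.           0.           1.        ]] -0.0797066154452908
side [[0.743, -0.477, 0.471, -0.018], [-0.67, -0.514, 0.536, -0.621], [-0.014, -0.713, -0.701, 0.977], [0.0, 0.0, 0.0, 1.0]] [[425.23031398   0.         318.91332774]
 [  0.         425.23031398 197.95381806]
 [  0.           0.           1.        ]] -0.08165244771508369
0.1 [0.12735804 0.48296682 0.23851738] [ 1.28579981e-01  9.91698722e-01 -9.05369217e-04 -1.15620659e-04] 0.08530384127071061 [ 0.60242329  0.42567069 -0.50165016] 0.008
```

View pics/top0.png

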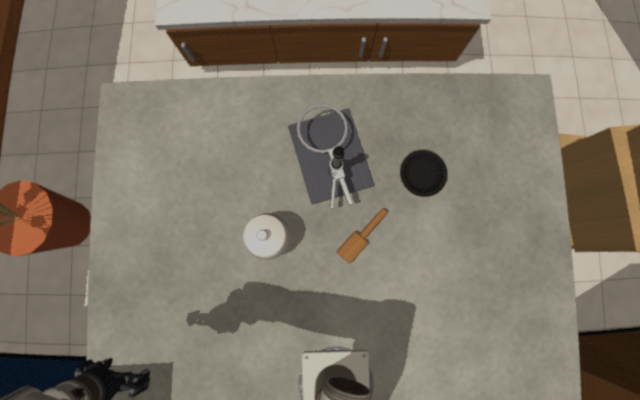

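View pics/side0.png

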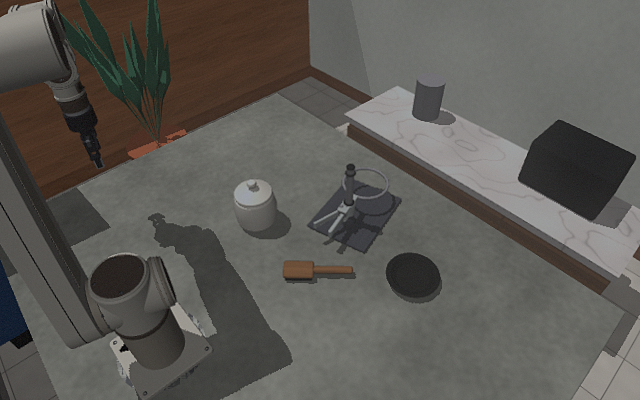

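The overview shows the stand with its post at about (338,155) in the top view. Two bars fork towards the robot, ending near (333,205) and (352,203). The jar is to the left of it, the brush in front and the bowl to the right. Next I'll enlarge both views.

Run:
```python
from h import *
a=cv2.imread("pics/top0.png")[95:220,285:385];b=cv2.imread("pics/side0.png")[155:255,300:410]
a=cv2.resize(a,None,fx=4.5,fy=4.5,interpolation=cv2.INTER_CUBIC)[:563]
b=cv2.resize(b,None,fx=5,fy=5,interpolation=cv2.INTER_CUBIC)
a=cv2.convertScaleAbs(a,alpha=1.3,beta=15);b=cv2.convertScaleAbs(b,alpha=1.5,beta=20)
cv2.imwrite("pics/cropT.png",a);cv2.imwrite("pics/cropS.png",b)
```

```text
(no output)
```

View pics/cropT.png

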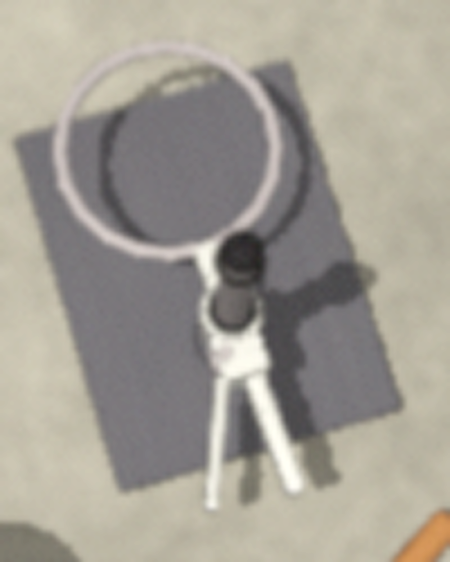

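View pics/cropS.png

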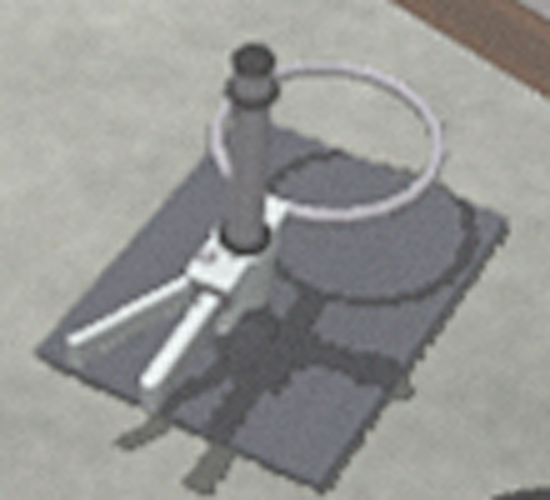

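The crops show the lever as the thinner bar, on the left in the top view with its tip at crop (211,505). The handle is the thicker bar on the right, with its end at crop (293,490). The sleeve rim is at side crop (245,236), and the marker ring is near the top, around side crop (252,90).

Run:
```python
from h import *
T=lambda x,y:(285+x/4.5-.39,95+y/4.5-.39)
S=lambda x,y:(300+x/5-.4,155+y/5-.4)
print("sleeve tri",tri(*T(233,312),*S(245,236)), plane("top",*T(233,312),.095),plane("side",*S(245,236),.095))
c=[plane("top",*T(*p),.010) for p in((15,135),(288,62),(402,408),(122,492))]
print("plate",np.round(c,3).tolist()); c=np.array(c)
print("sizes",[np.linalg.norm(c[i]-c[(i+1)%4]) for i in range(4)])
f=(c[2]+c[3])/2;b=(c[0]+c[1])/2;d=(b-f)/np.linalg.norm(b-f);P=f+.08*d;print("post from plate",P,np.degrees(np.arctan2(d[1],d[0])))
cs=[plane("side",*S(*p),.010) for p in((330,492),(38,352))];print("side front corners",np.round(cs,3).tolist())
print("post top tri",tri(*T(242,243),*S(253,55)),plane("side",*S(253,55),.235))
h1=plane("top",*T(260,378),.082);h2=plane("top",*T(294,491),.082);print("handle",h1,h2)
l1=plane("top",*T(223,380),.081);l2=plane("top",*T(211,508),.081);print("lever",l1,l2)
print("handle S",plane("side",*S(210,298),.082),plane("side",*S(150,384),.082),"lever",plane("side",*S(190,280),.081),plane("side",*S(72,340),.081))
for z in (.135,.155,.175,.205,.235):
  q=proj("side",[P[0],P[1],z]);print(z,(q-[300,155])*5+2, (proj("top",[P[0],P[1],z])-[285,95])*4.5+1.7)
```

```text
sleeve tri (array([ 0.62720631, -0.01618742,  0.09422346]), np.float64(0.0016627840737826118)) [ 0.62630154 -0.01569032  0.095     ] [ 0.62744614 -0.0170447   0.095     ]
plate [[0.776, 0.127, 0.01], [0.824, -0.063, 0.01], [0.578, -0.132, 0.01], [0.526, 0.058, 0.01]]
sizes [np.float64(0.19638715974670568), np.float64(0.255509745319338), np.float64(0.19670160609737478), np.float64(0.2592946714661717)]
post from plate [ 0.6289543  -0.01552335  0.01      ] 15.43450300962516
side front corners [[0.579, -0.139, 0.01], [0.526, 0.056, 0.01]]
post top tri (array([ 0.63092239, -0.014643  ,  0.2304616 ]), np.float64(0.0024114500633611665)) [ 0.62574995 -0.01793287  0.235     ]
handle [ 0.58652498 -0.03202237  0.082     ] [ 0.51437745 -0.05094065  0.082     ]
lever [ 0.58598564 -0.00874786  0.081     ] [0.50508735 0.00105682 0.081     ]
handle S [ 0.58635725 -0.03031807  0.082     ] [ 0.5160382  -0.05478264  0.082     ] lever [ 0.58853581 -0.0113877   0.081     ] [5.06651805e-01 7.59687154e-05 8.10000000e-02]
0.135 [247.44419582 184.07980794] [235.21086421 291.92852517]
0.155 [248.70815567 158.55243179] [236.62266222 283.49984906]
0.175 [249.99797513 132.42898137] [238.09337507 274.71866605]
0.205 [251.9826898  92.0841647] [240.41818532 260.83630804]
0.235 [254.02950301  50.28746523] [242.89808042 246.02568864]
```

```bash
python3 -m jog '[[[0.04,-0.05,0.02,0,0,4,0],[0.08,-0.1,0.03,0,0,8,0],[0.12,-0.145,0.03,0,0,12,0],[0.16,-0.19,0.03,0,0,16,0],[0.19,-0.23,0.03,0,0,20,0],[0.22,-0.265,0.03,0,0,24,0],[0.245,-0.3,0.03,0,0,24,0],[0.27,-0.33,0.03,0,0,24,0],[0.295,-0.36,0.03,0,0,24,0],[0.32,-0.39,0.03,0,0,24,0]]]'
python3 - <<'E'
from h import *
o=bot.get_obs();print(o)
# ring / sleeve profile in side view along post
g=cv2.cvtColor(cv2.imread("pics/side0.png"),cv2.COLOR_BGR2GRAY)
for v in range(160,212): print(v,g[v,343:358].tolist())
E
```

```text
clock: 0.93
eef_pos: [0.3905, 0.1617, 0.2688]
tool_rot: [-0.08, 0.997, 0.0, -0.0]
ft_force: [0.6, -0.1, -0.2]
grip_width: 0.0855
{'clock': 0.9333, 'joint_pos': array([ 3.92547862e-01,  7.50930452e-02, -1.17169519e-01,  1.37867010e+00,
        1.25988686e-04,  2.31473598e-01]), 'joint_vel': array([-1.15601786,  0.25611239,  0.28396247,  0.01703833,  0.00289965,
       -1.14601711]), 'tau': array([  3.62804219, -31.76525116,  24.01871681,   0.4662753 ,
        -0.12094515,   0.93207194]), 'eef_pos': array([0.39050761, 0.16172466, 0.26877359]), 'tool_rot': array([-8.04500923e-02,  9.96758634e-01,  3.90269358e-05, -8.42149106e-05]), 'ft_force': array([ 0.58326085, -0.11233762, -0.2205244 ]), 'ft_torque': array([ 0.09241589, -0.06426642, -0.0561359 ]), 'grip_width': 0.08553512332385416}
160 [104, 105, 107, 104, 102, 100, 103, 103, 102, 104, 105, 105, 105, 105, 103]
161 [104, 106, 107, 104, 106, 108, 107, 105, 107, 106, 106, 107, 104, 100, 103]
162 [103, 103, 105, 105, 107, 107, 112, 111, 107, 104, 105, 101, 100, 104, 100]
163 [102, 103, 105, 106, 109, 100, 86, 81, 85, 85, 97, 102, 103, 10
[... 2573 characters left out ...]
, 63, 66]
202 [98, 25, 46, 66, 66, 70, 67, 70, 62, 43, 31, 69, 72, 64, 64]
203 [107, 40, 34, 49, 61, 63, 65, 58, 49, 40, 36, 72, 76, 64, 63]
204 [124, 93, 43, 28, 41, 47, 47, 42, 36, 27, 62, 80, 70, 63, 65]
205 [121, 127, 106, 63, 30, 26, 31, 29, 41, 62, 81, 76, 66, 61, 63]
206 [114, 143, 133, 102, 97, 106, 105, 102, 88, 85, 79, 71, 58, 62, 66]
207 [131, 142, 138, 131, 139, 144, 120, 102, 94, 79, 72, 66, 45, 57, 66]
208 [138, 140, 140, 141, 146, 132, 90, 71, 74, 77, 73, 63, 47, 51, 55]
209 [140, 138, 137, 140, 137, 102, 72, 78, 75, 75, 72, 65, 50, 44, 45]
210 [141, 141, 141, 142, 114, 76, 75, 78, 75, 75, 73, 63, 56, 49, 41]
211 [145, 146, 148, 131, 90, 73, 78, 78, 76, 71, 68, 64, 65, 58, 56]
```

```bash
python3 - <<'E'
from h import *
A=np.array([.6275,-.016]);C=np.array(bot.camera_model("side")["T"])[:2,3];n=(C-A)/np.linalg.norm(C-A)
P=lambda r,z:proj("side",[*(A+r*n),z])
print("sleeve post edge r11 z.095",P(.011,.095),"outer r16.5",P(.0165,.095))
for z in np.arange(.170,.206,.003):print(round(z,3),P(.0155,z))
print("back edge of top face z=.235",P(-.011,.235),P(.011,.235))
E
python3 -m jog '[[[0.025,-0.03,0,0,0,0,0],[0.05,-0.06,0,0,0,0,0],[0.075,-0.09,0,0,0,0,0],[0.1,-0.12,0,0,0,0,0],[0.12,-0.145,0,0,0,0,0],[0.14,-0.165,0,0,0,0,0],[0.15,-0.18,-0.01,0,0,0,0],[0.155,-0.185,-0.04,0,0,0,0],[0.155,-0.185,-0.07,0,0,0,0],[0.155,-0.185,-0.07,0,0,0,0]]]'
python3 - <<'E'
from h import *
t=bot.camera("top");s=bot.camera("side")
a=cv2.resize(t[110:215,285:395],None,fx=4,fy=4,interpolation=cv2.INTER_CUBIC)
b=cv2.resize(s[155:260,295:395],None,fx=4,fy=4,interpolation=cv2.INTER_CUBIC)
cv2.imwrite("pics/near1.png",cv2.convertScaleAbs(np.hstack([a,b])[:,:800],alpha=1.4,beta=15))
o=bot.get_obs();print(o["clock"],o["eef_pos"],o["tool_rot"])
E
```

```text
sleeve post edge r11 z.095 [348.22985857 204.26900986] outer r16.5 [348.16342386 205.61293619]
0.17 [349.10479953 186.4770939 ]
0.173 [349.14347529 185.68661049]
0.176 [349.18227104 184.89332944]
0.179 [349.22118726 184.09723725]
0.182 [349.26022444 183.29832033]
0.185 [349.29938305 182.49656501]
0.188 [349.33866358 181.69195755]
0.191 [349.37806652 180.88448414]
0.194 [349.41759236 180.07413088]
0.197 [349.45724158 179.26088378]
0.2 [349.49701468 178.44472881]
0.203 [349.53691215 177.62565182]
back edge of top face z=.235 [350.27642455 162.37598953] [350.02313015 167.61382562]
clock: 1.77
eef_pos: [0.5407, -0.0219, 0.192]
tool_rot: [-0.08, 0.997, 0.001, -0.007]
ft_force: [-1.6, 0.8, -1.0]
grip_width: 0.0853
1.8667 [ 0.54366165 -0.02129805  0.19781598] [-8.03726186e-02  9.96762654e-01  2.78442996e-04 -2.09218086e-03]
```

View pics/near1.png

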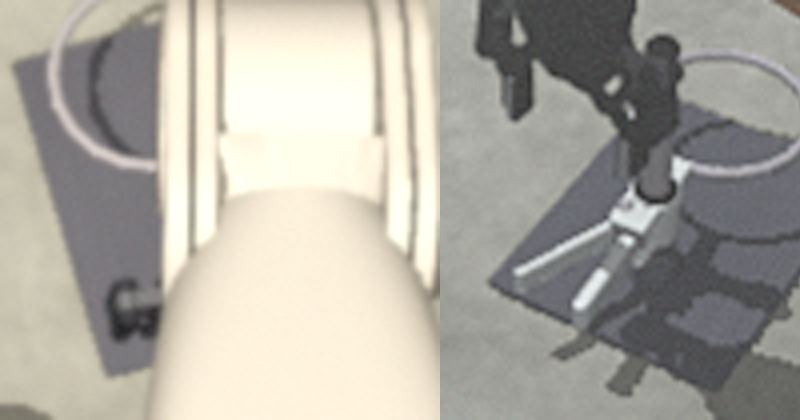

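The side crop shows the open gripper above handle and lever, with the fork under the jaws. I'm descending to grip height.

```bash
python3 -m jog '[[[0,0,-0.03,0,0,0,0],[0,0,-0.06,0,0,0,0],[0,0,-0.085,0,0,0,0],[0,0,-0.105,0,0,0,0],[0,0,-0.12,0,0,0,0],[0,0,-0.135,0,0,0,0],[0,0,-0.142,0,0,0,0],[0,0,-0.142,0,0,0,0],[0,0,-0.142,0,0,0,0]]]'
python3 - <<'E'
from h import *
s=bot.camera("side");t=bot.camera("top")
cv2.imwrite("pics/near2.png",cv2.convertScaleAbs(cv2.resize(s[150:260,290:400],None,fx=5,fy=5,interpolation=cv2.INTER_CUBIC),alpha=1.4,beta=15))
o=bot.get_obs();print(o["clock"],o["eef_pos"],o["ft_force"],o["tool_rot"])
E
```

```text
clock: 2.62
eef_pos: [0.5461, -0.0211, 0.0584]
tool_rot: [-0.081, 0.997, -0.0, 0.001]
ft_force: [0.4, -0.6, 0.2]
grip_width: 0.0854
2.7167 [ 0.54643323 -0.02121836  0.05873123] [-0.03290434  0.51867185  0.20782568] [-8.05869920e-02  9.96746204e-01 -1.97146032e-04  1.64389178e-03]
```

View pics/near2.png

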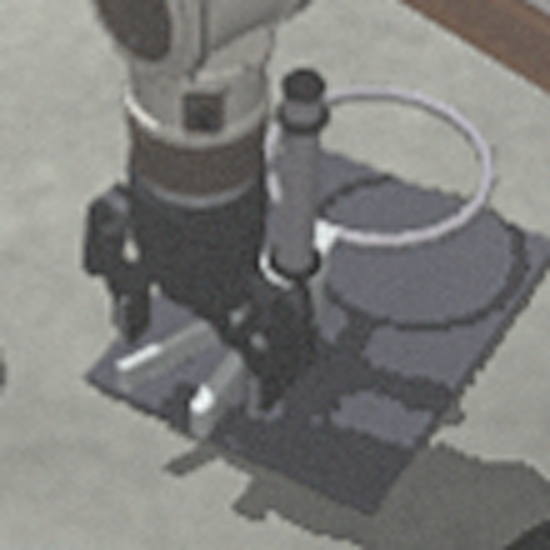

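The fingers straddle both bars: the lever is inside the left finger and the handle inside the right one. Next I'll close partway.

```bash
python3 -m jog '[[[0,0,0,0,0,0,95],[0,0,0,0,0,0,95],[0,0,0,0,0,0,95],[0,0,0,0,0,0,95],[0,0,0,0,0,0,95]]]'; python3 -m jog '[[[0,0,0,0,0,0,105],[0,0,0,0,0,0,105],[0,0,0,0,0,0,105]]]';python3 -m jog '[[[0,0,0,0,0,0,112],[0,0,0,0,0,0,112],[0,0,0,0,0,0,112]]]'
python3 - <<'E'
from h import *
o=bot.get_obs();print(o["clock"],o["eef_pos"],o["ft_force"],o["ft_torque"],o["grip_width"])
E
```

```text
clock: 3.13
eef_pos: [0.5453, -0.0214, 0.0574]
tool_rot: [-0.08, 0.997, -0.0, 0.001]
ft_force: [-0.0, -0.3, 1.4]
grip_width: 0.054
clock: 3.38
eef_pos: [0.5448, -0.0214, 0.0572]
tool_rot: [-0.08, 0.997, -0.0, -0.0]
ft_force: [-3.0, -0.1, 5.0]
grip_width: 0.0506
clock: 3.63
eef_pos: [0.5446, -0.0213, 0.0572]
tool_rot: [-0.08, 0.997, -0.0, -0.0]
ft_force: [-1.8, -0.6, 7.0]
grip_width: 0.048
3.6333 [ 0.54458537 -0.02134212  0.0571601 ] [-1.75136403 -0.64823432  7.03248749] [-0.13619579  0.53757418 -0.00843505] 0.047967367496119614
```

```bash
python3 -m jog '[[[0,0,0.003,0,0,0,112],[0,0,0.006,0,0,0,112],[0,0,0.01,0,0,0,112],[0,0,0.015,0,0,0,112],[0,0,0.02,0,0,0,112],[0,0,0.02,0,0,0,112]]]'
python3 - <<'E'
from h import *
s=bot.camera("side")
cv2.imwrite("pics/lift1.png",cv2.convertScaleAbs(cv2.resize(s[150:260,290:400],None,fx=5,fy=5,interpolation=cv2.INTER_CUBIC),alpha=1.4,beta=15))
o=bot.get_obs();print(o["clock"],o["eef_pos"],o["ft_force"],o["ft_torque"],o["grip_width"])
g=cv2.cvtColor(s,cv2.COLOR_BGR2GRAY)
for v in list(range(172,180))+list(range(190,208)): print(v,g[v,343:358].tolist())
E
```

```text
clock: 4.13
eef_pos: [0.5453, -0.0213, 0.0777]
tool_rot: [-0.08, 0.997, 0.0, 0.0]
ft_force: [3.8, 0.6, -5.1]
grip_width: 0.0483
4.1833 [ 0.54523561 -0.02128753  0.07735305] [ 2.50941523 -0.1998995  -4.58973861] [-0.01769121 -0.70231414 -0.01800802] 0.04826065656115275
172 [95, 101, 60, 46, 66, 67, 69, 69, 70, 67, 63, 42, 42, 97, 111]
173 [96, 93, 51, 38, 60, 69, 71, 69, 71, 69, 60, 36, 42, 95, 112]
174 [91, 103, 76, 44, 45, 56, 55, 63, 62, 58, 42, 32, 64, 98, 111]
175 [93, 124, 105, 58, 36, 37, 41, 43, 37, 38, 32, 58, 91, 106, 107]
176 [70, 115, 119, 80, 41, 45, 37, 36, 43, 36, 47, 92, 110, 106, 106]
177 [45, 106, 123, 87, 52, 60, 60, 61, 60, 59, 61, 100, 111, 104, 109]
178 [48, 110, 115, 81, 61, 65, 72, 71, 72, 66, 63, 99, 112, 107, 108]
179 [42, 109, 112, 76, 60, 61, 71, 70, 67, 64, 58, 85, 102, 107, 109]
190 [55, 65, 66, 66, 68, 67, 69, 68, 65, 52, 110, 121, 100, 70, 57]
191 [58, 68, 66, 65, 66, 68, 68, 69, 64, 52, 99, 139, 139, 131, 106]
192 [60, 67, 65, 68, 67, 68, 69, 65, 63, 51, 114, 148, 151, 154, 145]
193 [64, 65, 66, 69, 68, 65, 67, 66, 62, 59, 131, 152, 147, 149, 138]
194 
[... 236 characters left out ...]
7, 65, 52, 27, 49, 72, 57, 55]
198 [97, 56, 46, 68, 70, 68, 67, 70, 66, 50, 30, 53, 62, 59, 65]
199 [102, 78, 31, 47, 58, 66, 66, 62, 54, 38, 29, 74, 66, 61, 65]
200 [101, 112, 62, 27, 37, 44, 45, 44, 29, 23, 48, 81, 65, 59, 69]
201 [92, 125, 127, 112, 63, 24, 30, 29, 35, 63, 82, 79, 57, 64, 66]
202 [67, 99, 138, 132, 109, 109, 111, 107, 94, 86, 86, 78, 59, 52, 64]
203 [46, 64, 100, 130, 151, 131, 107, 103, 97, 84, 75, 72, 54, 41, 59]
204 [50, 44, 61, 105, 129, 91, 39, 44, 65, 77, 78, 71, 51, 40, 61]
205 [45, 50, 42, 52, 63, 53, 31, 27, 53, 74, 76, 70, 53, 44, 52]
206 [50, 49, 51, 48, 45, 50, 43, 39, 40, 69, 76, 72, 52, 44, 46]
207 [46, 46, 39, 39, 48, 51, 51, 39, 45, 71, 75, 68, 49, 43, 43]
```

View pics/lift1.png

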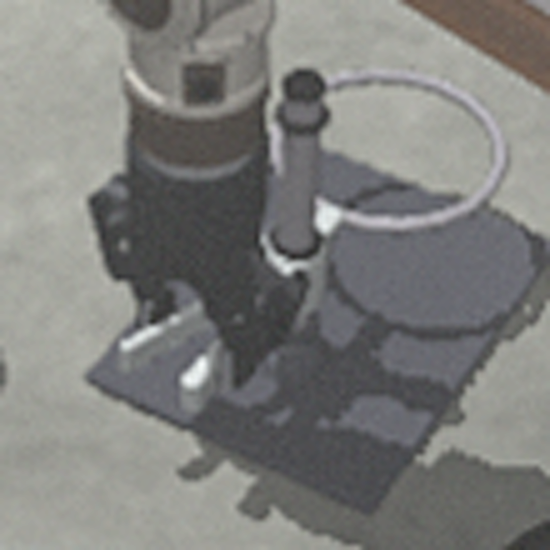

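The carrier came up: sleeve rim edge moved from row 205.6 to 201.6 (about 16 mm), the ring is still at row 176.9, the lever is open, and the sensor reads about 5 N of weight. I'm continuing the lift.

```bash
python3 -m jog '[[[0,0,0.004,0,0,0,114],[0,0,0.01,0,0,0,114],[0,0,0.017,0,0,0,114],[0,0,0.025,0,0,0,114],[0,0,0.033,0,0,0,114],[0,0,0.041,0,0,0,114],[0,0,0.049,0,0,0,114],[0,0,0.056,0,0,0,114],[0,0,0.06,0,0,0,114],[0,0,0.06,0,0,0,114]]]'
cat > m.py <<'E'
from h import *
A=np.array([.6275,-.016]);C=np.array(bot.camera_model("side")["T"])[:2,3];n=(C-A)/np.linalg.norm(C-A)
def zof(row,r):
    zs=np.linspace(.05,.25,400);return np.interp(row,[proj("side",[*(A+r*n),z])[1] for z in zs][::-1],zs[::-1])
s=np.mean([bot.camera("side").astype(float) for _ in range(2)],0);g=cv2.cvtColor(s.astype(np.uint8),cv2.COLOR_BGR2GRAY).astype(float)
p=g[:,348:352].mean(1);o=bot.get_obs()
print(o["clock"],np.round(o["eef_pos"],4),np.round(o["ft_force"],1),round(o["grip_width"],4))
for v in range(168,207): print(f"{v}:{p[v]:.0f}",end=" ")
print()
e=[v+(p[v]-54)/(p[v]-p[v+1]) for v in range(170,206) if p[v]>=54>p[v+1]]
f=[v+(54-p[v])/(p[v+1]-p[v]) for v in range(170,206) if p[v]<54<=p[v+1]]
print("fall",np.round(e,2),"z r11",[round(zof(x,.011),4) for x in e]);print("rise",np.round(f,2),"z r15.5",[round(zof(x,.0155),4) for x in f],"z r16.5",[round(zof(x,.0165),4) for x in f])
E
python3 m.py
```

```text
clock: 5.02
eef_pos: [0.5451, -0.0213, 0.1377]
tool_rot: [-0.08, 0.997, -0.0, 0.0]
ft_force: [3.6, -0.1, -4.7]
grip_width: 0.0473
5.1167 [ 0.5451 -0.0213  0.1369] [ 4.1 -0.2 -4.6] 0.0473
168:40 169:35 170:50 171:68 172:70 173:71 174:58 175:40 176:40 177:58 178:69 179:69 180:67 181:68 182:69 183:70 184:60 185:36 186:58 187:82 188:61 189:40 190:47 191:47 192:44 193:42 194:44 195:45 196:48 197:54 198:54 199:53 200:57 201:61 202:66 203:66 204:66 205:64 206:65 
fall [174.23 184.27 188.33 198.  ] z r11 [np.float64(0.2114), np.float64(0.1742), np.float64(0.1587), np.float64(0.1206)]Traceback (most recent call last):
  File "m.py", line 12, in <module>
    print("fall",np.round(e,2),"z r11",[round(zof(x,.011),4) for x in e]);print("rise",np.round(f,2),"z r15.5",[round(zof(x,.0155),4) for x in f],"z r16.5",[round(zof(x,.0165),4) for x in f])
                                                                                                                      ~~~^^^^^^^^^
  File "m.py", line 4, in zof
    zs=np.linspace(.05,.25,400);return np.interp(row,[proj("side",[*(A+r*n),z])[1] for z in zs][::-1],zs[::-1])
                                                      ~~~~^^^^^^^^^^^^^^^^^^^^^
  File "h.py", line 15, in proj
    m=bot.camera_model(cam);K=np.array(m["K"]);T=np.array(m["T"])
ValueError: time passes only in moves, steps and waits
```

```bash
sed -i '1a M={c:bot.camera_model(c) for c in("top","side")}\nbot_cm=lambda c:M[c]' h.py; sed -i 's/=np.array(m\["K"\])/=np.array(m["K"])/; s/m=bot.camera_model(cam)/m=M[cam]/' h.py; sed -n 1,6p h.py; sed -i 's/bot.camera_model("side")/M["side"]/; s/in e\]);print/in e]);print/' m.py
python3 -m jog '[[[0,0,0.003,0,0,0,114],[0,0,0.007,0,0,0,114],[0,0,0.012,0,0,0,114],[0,0,0.017,0,0,0,114],[0,0,0.021,0,0,0,114],[0,0,0.023,0,0,0,114],[0,0,0.023,0,0,0,114],[0,0,0.023,0,0,0,114]]]'
python3 m.py
```

```text
import numpy as np, cv2
M={c:bot.camera_model(c) for c in("top","side")}
bot_cm=lambda c:M[c]
from workcell import bot
def ray(cam,u,v):
    m=M[cam];K=np.array(m["K"]);T=np.array(m["T"]);k=m["k1"]
clock: 5.78
eef_pos: [0.5451, -0.0213, 0.1596]
tool_rot: [-0.08, 0.997, 0.0, 0.0]
ft_force: [4.5, 0.1, -5.1]
grip_width: 0.0474Traceback (most recent call last):
  File "m.py", line 1, in <module>
    from h import *
  File "h.py", line 2, in <module>
    M={c:bot.camera_model(c) for c in("top","side")}
         ^^^
NameError: name 'bot' is not defined
```

```bash
sed -i '4d;3d' h.py; sed -i '1a from workcell import bot' h.py
cat >> m.py <<'E'
cv2.imwrite(f"pics/m{o['clock']:.2f}.png",cv2.convertScaleAbs(cv2.resize(s[155:215,310:390].astype(np.uint8),None,fx=8,fy=8,interpolation=cv2.INTER_CUBIC),alpha=1.5,beta=15))
E
python3 m.py; ls pics
```

```text
5.8833 [ 0.5451 -0.0213  0.1596] [ 5.2  0.9 -5.2] 0.0474
168:40 169:35 170:50 171:67 172:70 173:71 174:58 175:39 176:39 177:63 178:61 179:36 180:46 181:62 182:55 183:45 184:49 185:48 186:42 187:37 188:41 189:44 190:50 191:55 192:54 193:53 194:56 195:61 196:65 197:67 198:67 199:66 200:66 201:66 202:66 203:66 204:65 205:65 206:64 
fall [174.23 178.28 182.12 192.  ] z r11 [np.float64(0.2114), np.float64(0.1966), np.float64(0.1823), np.float64(0.1444)]
rise [170.23 176.62 180.5  190.76 193.36] z r15.5 [np.float64(0.2296), np.float64(0.2067), np.float64(0.1924), np.float64(0.1536), np.float64(0.1434)] z r16.5 [np.float64(0.2305), np.float64(0.2076), np.float64(0.1933), np.float64(0.1545), np.float64(0.1444)]
cropS.png
cropT.png
lift1.png
m5.88.png
near1.png
near2.png
side0.png
top0.png
```

```bash
python3 -m jog '[[[0,0,0.001,0,0,0,118],[0,0,0.002,0,0,0,122],[0,0,0.003,0,0,0,126],[0,0,0.004,0,0,0,128],[0,0,0.004,0,0,0,128],[0,0,0.004,0,0,0,128]]]'
python3 m.py
```

```text
clock: 6.38
eef_pos: [0.5447, -0.0211, 0.1634]
tool_rot: [-0.081, 0.997, 0.0, -0.0]
ft_force: [5.5, 1.3, -6.3]
grip_width: 0.0425
6.4833 [ 0.5447 -0.0211  0.1635] [ 5.1  1.9 -7.2] 0.0425
168:40 169:35 170:50 171:66 172:69 173:71 174:59 175:39 176:42 177:54 178:46 179:33 180:60 181:59 182:42 183:49 184:48 185:42 186:42 187:44 188:50 189:54 190:61 191:66 192:63 193:63 194:66 195:67 196:67 197:66 198:67 199:66 200:65 201:66 202:64 203:64 204:66 205:66 206:65 
fall [174.26 177.   181.28] z r11 [np.float64(0.2113), np.float64(0.2013), np.float64(0.1854)]
rise [170.26 177.   179.76 188.9 ] z r15.5 [np.float64(0.2295), np.float64(0.2053), np.float64(0.1952), np.float64(0.1607)] z r16.5 [np.float64(0.2304), np.float64(0.2062), np.float64(0.1961), np.float64(0.1617)]
```

```bash
python3 -m jog '[[[0,0,0.001,0,0,0,128],[0,0,0.002,0,0,0,128],[0,0,0.003,0,0,0,128],[0,0,0.003,0,0,0,128],[0,0,0.003,0,0,0,128]]]'
python3 m.py
```

```text
clock: 6.9
eef_pos: [0.5447, -0.0212, 0.1668]
tool_rot: [-0.081, 0.997, 0.0, -0.0]
ft_force: [3.7, 1.2, -5.6]
grip_width: 0.0426
7.0 [ 0.5447 -0.0212  0.1668] [ 4.6  1.3 -6.2] 0.0424
168:39 169:36 170:50 171:66 172:70 173:71 174:60 175:42 176:40 177:37 178:33 179:64 180:61 181:44 182:49 183:48 184:42 185:42 186:44 187:50 188:54 189:58 190:64 191:59 192:58 193:65 194:68 195:68 196:67 197:66 198:65 199:66 200:65 201:66 202:66 203:65 204:66 205:66 206:64 
fall [174.31 180.41] z r11 [np.float64(0.2111), np.float64(0.1887)]
rise [170.22 178.69 188.  ] z r15.5 [np.float64(0.2297), np.float64(0.1991), np.float64(0.1642)] z r16.5 [np.float64(0.2305), np.float64(0.2), np.float64(0.1651)]
```

```bash
ls -t pics/m*.png | head -1 | xargs -I{} cp {} pics/gap.png
```

```text
(no output)
```

View pics/gap.png

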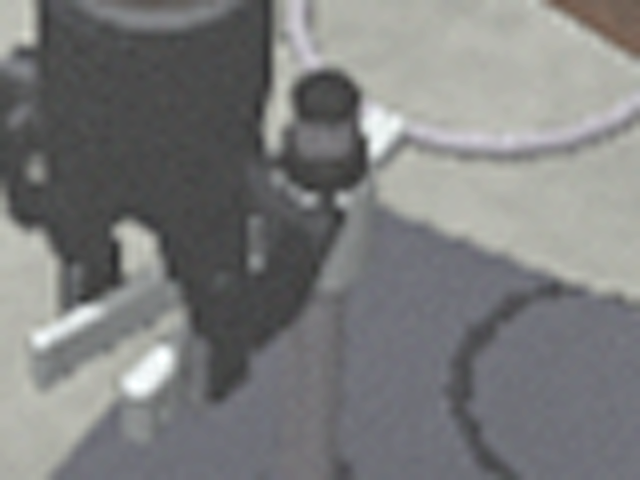

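The picture shows the sleeve just below the ring, with only a thin seam between them, and handle and lever still forked in the jaws. I estimate the gap at 2 mm. Next I'll close to just above the bite angle, raising to offset the finger swing.

```bash
python3 -m jog '[[[0,0,0.0004,0,0,0,132],[0,0,0.0008,0,0,0,136],[0,0,0.0012,0,0,0,140],[0,0,0.0016,0,0,0,143],[0,0,0.002,0,0,0,145],[0,0,0.002,0,0,0,145],[0,0,0.002,0,0,0,145]]]'
python3 m.py
```

```text
clock: 7.58
eef_pos: [0.5443, -0.0214, 0.1683]
tool_rot: [-0.08, 0.997, 0.0, -0.001]
ft_force: [1.6, 0.8, -9.7]
grip_width: 0.0369
7.6833 [ 0.5443 -0.0214  0.1684] [  2.2   0.7 -10.3] 0.0369
168:39 169:35 170:50 171:67 172:70 173:72 174:58 175:40 176:38 177:36 178:40 179:58 180:54 181:43 182:47 183:47 184:45 185:45 186:51 187:54 188:60 189:70 190:80 191:70 192:63 193:67 194:68 195:67 196:67 197:66 198:66 199:66 200:66 201:66 202:65 203:66 204:65 205:66 206:64 
fall [174.25 179.95] z r11 [np.float64(0.2113), np.float64(0.1904)]
rise [170.22 178.76 186.87] z r15.5 [np.float64(0.2297), np.float64(0.1988), np.float64(0.1685)] z r16.5 [np.float64(0.2305), np.float64(0.1997), np.float64(0.1694)]
```

```bash
python3 -m jog '[[[0,0,0.0002,0,0,0,152],[0,0,0.0004,0,0,0,159],[0,0,0.0006,0,0,0,166],[0,0,0.0008,0,0,0,173],[0,0,0.001,0,0,0,180],[0,0,0.001,0,0,0,190],[0,0,0.001,0,0,0,190]]]'
python3 m.py
```

```text
clock: 8.27
eef_pos: [0.5435, -0.0224, 0.1697]
tool_rot: [-0.08, 0.997, -0.001, -0.001]
ft_force: [-5.5, -3.4, -5.8]
grip_width: 0.022
8.3667 [ 0.5435 -0.0224  0.1697] [-4.9 -3.3 -5.8] 0.0221
168:39 169:36 170:50 171:66 172:70 173:72 174:60 175:42 176:37 177:30 178:73 179:98 180:75 181:38 182:42 183:45 184:51 185:53 186:58 187:71 188:79 189:84 190:78 191:68 192:67 193:67 194:66 195:66 196:68 197:66 198:66 199:66 200:66 201:66 202:66 203:66 204:65 205:64 206:66 
fall [174.31 180.58] z r11 [np.float64(0.2111), np.float64(0.1881)]
rise [170.26 177.56 185.17] z r15.5 [np.float64(0.2295), np.float64(0.2032), np.float64(0.175)] z r16.5 [np.float64(0.2303), np.float64(0.2041), np.float64(0.1759)]
```

```bash
python3 -m jog '[[[0,0,0,0,0,0,205],[0,0,0,0,0,0,220],[0,0,0,0,0,0,240],[0,0,0,0,0,0,255],[0,0,0,0,0,0,255],[0,0,0,0,0,0,255],[0,0,0,0,0,0,255]]]'
python3 m.py; ls -t pics/m*.png | head -1 | xargs -I{} cp {} pics/fin.png
python3 - <<'E'
from h import *
cv2.imwrite("pics/fin2.png",cv2.convertScaleAbs(cv2.resize(np.hstack([cv2.imread("pics/fin.png")]),(640,480)),alpha=1.1))
print(bot.get_obs()["ft_torque"])
E
```

```text
clock: 8.95
eef_pos: [0.5435, -0.0227, 0.1698]
tool_rot: [-0.079, 0.997, -0.001, -0.001]
ft_force: [-4.9, -3.7, -6.0]
grip_width: 0.0201
9.05 [ 0.5435 -0.0227  0.1698] [-5.  -4.3 -5.9] 0.0203
168:39 169:37 170:50 171:68 172:70 173:70 174:59 175:41 176:37 177:30 178:73 179:103 180:82 181:43 182:40 183:46 184:50 185:57 186:61 187:70 188:80 189:84 190:76 191:65 192:66 193:66 194:66 195:67 196:66 197:67 198:67 199:66 200:66 201:66 202:66 203:65 204:66 205:66 206:64 
fall [174.28 180.72] z r11 [np.float64(0.2112), np.float64(0.1875)]
rise [170.25 177.55 184.56] z r15.5 [np.float64(0.2295), np.float64(0.2033), np.float64(0.1773)] z r16.5 [np.float64(0.2304), np.float64(0.2042), np.float64(0.1782)]
[-0.82381292  0.76163624 -0.26460488]
```

View pics/fin.png

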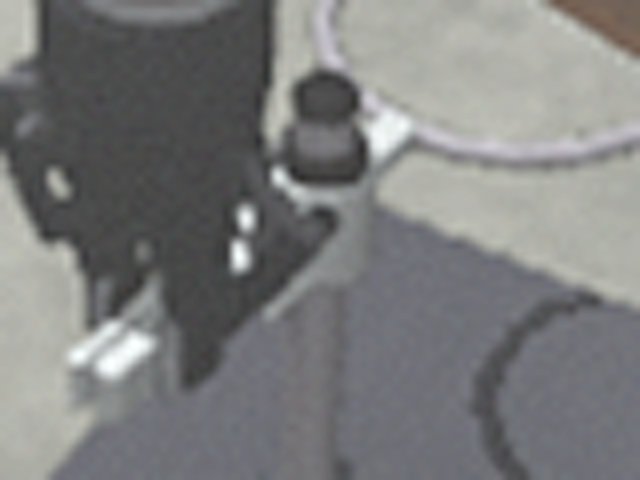

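The final picture shows handle and lever lying parallel in the jaws. The sleeve rim is directly under the ring (shell edge at row 177.55), and the ring's top edge has not moved (174.28). I'm handing in.

```bash
python3 -c "
from workcell import bot
print(bot.job_done())"
```

```text
the job is handed in; nothing more can be done
None
```

I gripped the handle and the open lever together and lifted the carrier about 108 mm with the lever open. I then squeezed the lever home just under the marker ring and handed the job in at about 9 s, still gripping.

**Lift:** I trimmed the lever partly closed for the last few millimetres, to 42 mm and then 37 mm over both bars. That put it near 0.2 rad, above the 0.18 where the cam bites. I raised the arm slightly as the fingers closed, because they swing down as they shut.

**Height:** I estimate the gap between sleeve rim and ring at 0.5 to 2 mm. The camera only resolves about 4 mm per pixel, so this is uncertain by about 1 mm.

**Ring:** Its edge stayed within 0.1 pixel (about 0.3 mm) from lift-off to the end. The upward load rose briefly to 10 N near the top, so the sleeve may have touched the ring lightly, or the cam may have started to drag.

**Clamp:** The last picture shows handle and lever parallel in the jaws. After full squeeze the opening read 20 mm rather than the nominal 23 mm. I put that down to the fingers flexing under full grip and did not check it further.

**Forces and surroundings:** Wrist force stayed near 10 N or below at every reading. I kept clear of the jar, bowl and brush, but did not take a final picture of them.

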